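# Run the hold-to-test on the bench cell tester

## Robot

A 6-joint arm with a two-finger parallel gripper is mounted at the origin on a cart in front of the work surface, level with it; the furniture and walls round the work are solid. World frame = base frame: x ahead of the robot, y to its left, z up, the work surface at z = 0. Lengths are in m, angles in rad, forces in N, time in s.
With the tool pointing down it reaches from about 0.3 to 0.825 m from the base axis. Payload 5.4 kg.
Tool frame: the origin (TCP) lies at the very end of the fingers, on their centre line; the grasp point (between the pads) lies 19 mm behind it; z points along the fingers, y is the line along which they close (so a half turn about z gives the same grasp; the last joint's range is limited). The gripper opens to 92 mm and grips with 3 to 60 N. Pads are 20 mm wide; open, the fingers measure 128 mm over their backs; the gripper's body (75 mm by 189 mm) begins 69 mm behind the grasp point.
Start: joints at [-1.335, 0.158, 1.597, -0, 1.386, -0.21], TCP at [0.248, -0.519, 0.215] pointing down, gripper open.
Joint ranges: [-2.91, 2.91], [-0.94, 2.29], [0.18, 2.7], [-1.29, 4.43], [0.17, 2.64], [-3, 3]. Speed limits (rad/s): [2.57, 2.57, 3.14, 3.14, 3.14, 3.14].

## Interface

Orientations are given as a unit quaternion [w, x, y, z].
In Python, from cell import r gives the robot as it stands.
- The arm moves only by the tool apply_moves, never from a script. Its argument "plan" is a list of rows, each an object of numbers: "x", "y", "z": the shift along the tool's x, y, z each as a share of 200 mm, from -1 to 1; "spin": the turn about the tool's z as a share of 30 degrees, from -1 to 1; "fingers": the opening, from -1 (shut) to 1 (fully open). In form: [{"x": .., "y": .., "z": .., "spin": .., "fingers": ..}, ...]. A call has 1 to 8 rows; each row is the pose to reach, as a shift and turn from the pose commanded when the call began, along the tool's axes at that moment; what a row does not reach only later rows make up. A row lasts 1/8 s, in which the tool goes at most 62.5 mm and 10.7 degrees, less where a joint would pass 70% of its speed; a pose out of reach is approached as far as the arm can. A call with a number of a shift or a turn outside -1 to 1 is refused whole. A call with a gripper value outside its range is refused whole. The fingers move at their own pace and stop on an object; "force" is the grip in N (left out, the last holds). Time passes only in rows, so rows that repeat a pose let the fingers close. It gives the time, the measured TCP pose, the force, the opening and the grip force at its end, in the units of the state.
- r.sense(): the state, without advancing time (a new reading comes with each control period).
- r.camera(name): name is "scene" or "top" or "wrist"; returns a dict with "image" (384x512x3 uint8, red, green, blue), "intrinsics" (3x3 intrinsics, pixels), "dist_coeffs" ([k1, k2, p1, p2, k3] as OpenCV has them; the pictures are not rectified), "origin" and "rotation" of the camera in the world. Camera axes: x right, y down, z forward; pixel columns grow to the right and rows downward; lengths in m; the calibration is good to about 2 mm. A picture is of the moment at which its call begins. There is no depth.
- r.close_job(): hands the job in; it is judged then, once.
The state is a dict: "time": time; "joints": joint angles; "qd": joint speeds; "effort": joint torques, N m; "position": TCP position; "orientation": TCP orientation; "force": force on the tool from outside, world axes, zero at the start; "wrist_torque": the same for the moment, N m; "grip_width": opening from 0.0 (shut) to 1.0 (fully open); "grip_force": force on a finger pad.
Only numpy, scipy, OpenCV 4.12 (cv2) and the standard library are available. Lean on these libraries where they do the work, as an engineer would, in place of code of your own. Each camera call takes 0.05 s, during which the arm holds its last target. There are 200 camera calls.

## Task

Test the battery cell that stands in the bench tester, using only the fingertips: first switch the tester on by pressing the raised end of its rocker down until it has tipped fully over, then push the square key fully in so that it stays down, and last press the large round button fully down and keep it down, finishing the program while still holding it there. Keep to that order and never press the small round button. Nothing is grasped or lifted: leave the cell standing in its socket and the things around the tester where they are.

Things in the scene. Friction and masses are not known exactly. Their poses are not given: they have to be found in the camera images.
- tester: grey bench tester fixed to the table, 120 mm deep (x), 250 mm wide (y); origin: centre of its underside; x to its back, y to its left, z up. Front deck from x = -60 to 25 mm, top 45 mm above the table, with four black controls in a row along y at x = -18 mm, 60 mm apart, in an order that changes from run to run, all with the tester's yaw. Behind the deck is a step 20 mm high.
- rocker_top (a point): pressing point on the far half of the rocker, mid-width, 20 mm along it from the pivot line; moves with it. Rocker: shallow V, 56 mm long (tester x) by 28 mm wide, in an oblong bezel 5 mm high. Off: near half level, far half sloping up, point about 20 mm above the deck. On: far half level, 13 mm above the deck, near half sloping up. A short white line lies across the far half.
- rocker (a joint): tip of the rocker, rad: 0 off (starts at 0 to 0.04), 0.36 fully over (on). Friction of 0.05 N m, so about 3 to 5 N at the end; stays where it is left.
- latch_key_top (a point): centre of the top face of the square latching key, 30 x 30 mm in a square collar 38 mm wide and 3 mm high; starts 13 to 14 mm above the deck, pressed in 6 mm above it.
- latch_key (a joint): depth of the square key, m: about 0 out (starts at 0 to 0.001), 0.008 fully in. Straight down, friction about 4 N, no spring: it stays where it is left.
- test_button_top (a point): centre of the top of the large round button, 40 mm in diameter, nearly flat, in a round collar 3 mm high; 14 mm above the deck when out, 7 mm when fully down.
- test_button (a joint): depth of the large round button, m: 0 out, 0.007 fully down; spring from 2 N at the start to 6 N fully down, returns when released.
- clear_button_top (a point): centre of the top of the small round button, 20 mm in diameter, in a round collar 3 mm high; 14 mm above the deck. Not to be pressed.
- clear_button (a joint): depth of the small round button, m: 0 out, 0.007 fully down; spring 2 to 6 N.
- cell_mid (a point): centre of the loose cell, an upright cylinder 18 mm in diameter and 66 mm long, its foot in a square socket (30 mm outside, top 42 mm above the table) on the rear step at tester x = 42, y = -65 mm; its top is 86 mm above the table. Not to be disturbed.
- hood_top (a point): centre of the top of the display hood, a black fixed block 32 x 110 mm on the rear step behind the deck, top 67 mm above the table
- tape_measure_mid (a point): centre of a tape measure, 37 x 73 x 62 mm, loose on the table left of the tester
- usb_adapter_mid (a point): centre of a small black plug adapter, 34 x 52 x 26 mm, loose on the table right of the tester
- flux_tin_mid (a point): centre of a round tin, 44 mm in diameter and 20 mm high, loose on the table right of and behind the tester
Mind the look-alikes: they are no part of the job. What is shaped like the part that bears cell_mid but orange or yellow is not meant.

How it is judged:
On the way, in this order (a step that is already met when the one before it is completed fails the run):
1. the rocker is tipped over to on (value of joint rocker above 0.28 rad), for 0.2 s.
2. the square key is pushed in and stays in (value of joint rocker above 0.28 rad and value of joint latch_key above 0.0065 m), for 0.2 s.
3. the large round button is held down by the fingers (all of step 2 and value of joint test_button above 0.005 m and contact force between the fingers and test_button above 2 N), for 0.2 s.
At the end, for the whole second after the job is handed in: Rocker on (over 0.28 rad), square key in (over 6.5 of 8 mm), large round button held down by the fingers (over 5 mm, over 2 N), small button out, cell standing in its socket (moved under 12 mm, tilted under 0.2 rad), bystanders moved under 20 mm (all of step 3 and value of joint clear_button below 0.001 m and distance of cell_mid from where it was at the start of the episode below 0.012 m and angle between cell_mid's own z axis and vertical below 0.2 rad and distance of each of tape_measure_mid, usb_adapter_mid, flux_tin_mid from where it was at the start of the episode below 0.02 m); the arm keeps its last pose, push and grip.
It fails at once if the square key is pressed before the tester is switched on (value of joint latch_key above 0.003 m and value of joint rocker below 0.2 rad).
It fails at once if the large round button is pressed before the tester is on and the square key is in (value of joint test_button above 0.003 m and (value of joint latch_key below 0.006 m or value of joint rocker below 0.2 rad)).
It fails at once if the small round button is pressed (value of joint clear_button above 0.002 m).
It fails at once if the cell is lifted, tipped or pushed out of place (distance of cell_mid from where it was at the start of the episode above 0.012 m or angle between cell_mid's own z axis and vertical above 0.2 rad).
It fails at once if a thing beside the tester is lifted or moved (distance of any of tape_measure_mid, usb_adapter_mid, flux_tin_mid from where it was at the start of the episode above 0.02 m).
It also fails if it takes over 46 s, if anything falls off the work surface, if the arm or the gripper's body presses on something with over 40 N, if the wrist force passes 120 N, or if a joint passes its speed limit or range.

## Working session

There is one attempt and no reset: what is moved stays moved. The work goes in short steps, Python scripts to look and compute and a tool call to move; the robot and the scene stay as the last step left them, time stands still between calls to the robot, and variables do not carry over. Pictures are saved under pics/ and viewed, at most 10 in all, crops included, and the job is handed in when it is done.

Besides the shell and the picture viewer there is one more tool, called after ">>>" by a JSON object that holds its "api" and its "payload". apply_moves: Moves the arm, as the interface text tells. Its arguments: {"type":"object","properties":{"plan":{"type":"array"},"force":{"type":"number"}},"required":["plan"]}

```bash
mkdir -p pics; ls
cat > h.py <<'E'
import numpy as np, cv2, pickle
from cell import r
def snap(name,tag):
    c=r.camera(name); cv2.imwrite(f'pics/{tag}.png',cv2.cvtColor(np.asarray(c['image']),cv2.COLOR_RGB2BGR))
    pickle.dump(c,open(f'pics/{tag}.pkl','wb')); return c
def load(tag): return pickle.load(open(f'pics/{tag}.pkl','rb'))
def ray(c,px):
    p=cv2.undistortPoints(np.array([[px]],float),np.array(c['intrinsics'],float),np.array(c['dist_coeffs'],float))[0,0]
    return np.array(c['origin']),np.array(c['rotation'])@np.array([p[0],p[1],1.])
def atz(c,px,z):
    o,d=ray(c,px); return o+d*(z-o[2])/d[2]
def proj(c,P):
    R=np.array(c['rotation']); rv=cv2.Rodrigues(R.T)[0]; t=-R.T@np.array(c['origin'])
    return cv2.projectPoints(np.array(P,float).reshape(-1,3),rv,t,np.array(c['intrinsics'],float),np.array(c['dist_coeffs'],float))[0].reshape(-1,2)
E
python3 - <<'E'
from h import *
a=snap('top','top0');b=snap('scene','scene0')
for c in(a,b):print(c['origin'],np.round(c['rotation'],3).tolist(),c['intrinsics'])
s=r.sense();print(s['time'],s['position'],s['orientation'],s['force'],s['grip_width'])
A=cv2.imread('pics/top0.png');B=cv2.imread('pics/scene0.png')
cv2.imwrite('pics/both0.png',cv2.resize(np.vstack([A,B]),None,fx=.78,fy=.78))
E
```

```text
pics
[0.36966541 0.01675943 1.07079986] [0.065, -0.695, 0.712, -0.076] [[445.76503415   0.         252.37567763]
 [  0.         445.76503415 182.57439429]
 [  0.           0.           1.        ]]
[-0.03068718 -0.42077058  0.49052498] [-0.454, 0.773, -0.383, 0.223] [[402.05049252   0.         255.86550755]
 [  0.         402.05049252 192.925959  ]
 [  0.           0.           1.        ]]
0.1 [ 0.24777054 -0.51824905  0.21372491] [-8.59818104e-04  9.75264583e-01  2.21039034e-01 -1.24500871e-05] [ 0.76098354 -0.45016379  0.39293381] 0.999387678332905
```

View pics/top0.png

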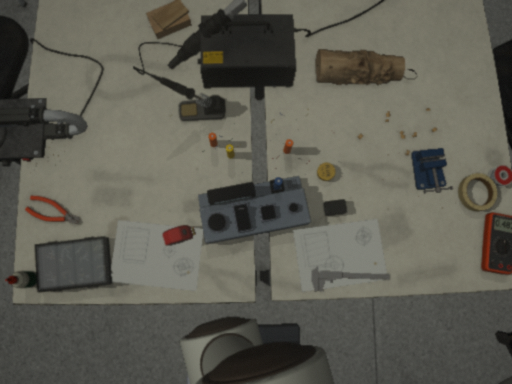

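The top view shows the tester at about (255,209), the red tape measure at (178,235), the adapter at (335,207) and the tin at (327,172). The controls from left to right look like large round (217,222), rocker (241,216), square (268,212) and small round (295,209). The orange and yellow cylinders at (213,139), (230,151) and (289,146) are look-alikes. The rotation comes as a quaternion, so I'll fix the helper and enlarge.

```bash
sed -i "s/^from cell import r/from cell import r\nfrom scipy.spatial.transform import Rotation as Ro\ndef RM(c): q=c['rotation']; return Ro.from_quat([q[1],q[2],q[3],q[0]]).as_matrix()/; s/np.array(c\['rotation'\])/RM(c)/" h.py
python3 - <<'E'
from h import *
A=cv2.imread('pics/top0.png')[165:255,185:355]
cv2.imwrite('pics/crop0.png',cv2.resize(A,None,fx=4.7,fy=4.7,interpolation=cv2.INTER_CUBIC))
c=load('top0')
for p in [(217,222),(241,216),(268,212),(295,209)]: print(atz(c,p,.055))
E
```

```text
[0.48482232 0.08159869 0.055     ]
[0.49736759 0.02646282 0.055     ]
[ 0.50512874 -0.03571625  0.055     ]
[ 0.51054955 -0.09819309  0.055     ]
```

View pics/crop0.png

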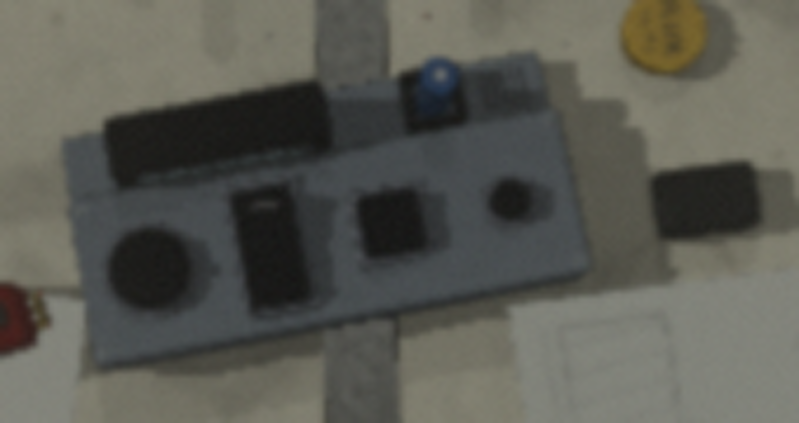

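View pics/scene0.png

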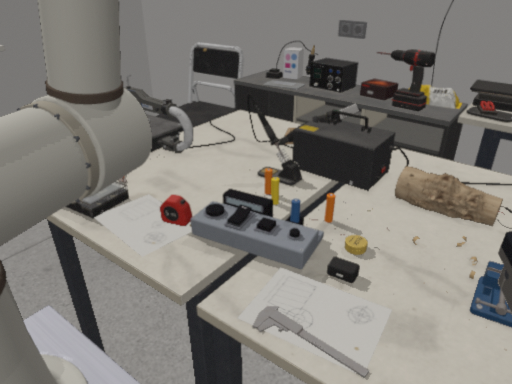

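```bash
cat > fit.py <<'E'
from h import *
from scipy.optimize import least_squares
# model points in tester frame
M=dict(test=(-18,90,59),key=(-18,-30,58.5),clear=(-18,-90,59),rock=(-18,30,50),celltop=(42,-65,86),fl=(-60,125,45),fr=(-60,-125,45))
def fit(obs):  # obs: list (cam,name,px)
    def W(p,n):
        x,y,z=np.array(M[n])/1000; c,s=np.cos(p[2]),np.sin(p[2]); return [p[0]+c*x-s*y,p[1]+s*x+c*y,z]
    f=lambda p:np.concatenate([proj(c,W(p,n))[0]-px for c,n,px in obs])
    s=least_squares(f,[.51,0,.14],loss='soft_l1'); return s.x,s.fun.reshape(-1,2),lambda n:np.array(W(s.x,n))
E
python3 - <<'E'
from fit import *
t=load('top0');sc=load('scene0')
cr=lambda x,y:np.array([185+(x+.5)/4.7-.5,165+(y+.5)/4.7-.5])
T=[('test',cr(150,266)),('key',cr(391,222)),('clear',cr(511,199)),('rock',cr(273,248)),('celltop',cr(438,72)),('fl',cr(98,362)),('fr',cr(587,273))]
S=[('test',(215,210)),('key',(267,224)),('clear',(294.5,232)),('celltop',(296,200))]
oT=[(t,*a) for a in T];oS=[(sc,*a) for a in S]
for o in(oT,oS,oT+oS):
    p,res,W=fit(o);print(p,np.round(res,1).tolist())
for n in M:print(n,W(n))
E
```

```text
[ 0.51874783 -0.00262618  0.16160824] [[-0.4, -0.1], [0.0, -0.3], [0.1, -0.3], [-0.6, -0.6], [0.7, 1.2], [-0.8, 0.9], [1.7, -0.3]]
[ 0.5108508  -0.00910006  0.17742068] [[-0.7, -1.0], [-0.2, -0.1], [1.1, -0.3], [-0.0, 1.8]]
[ 0.51826989 -0.00348547  0.16015047] [[-0.0, 0.0], [0.4, -0.1], [0.5, -0.0], [-0.3, -0.4], [1.1, 1.4], [-0.5, 1.0], [2.1, -0.0], [-0.0, -3.7], [-0.5, -2.6], [0.2, -2.7], [-0.3, -0.2]]
test [0.48614822 0.08249243 0.059     ]
key [ 0.50528423 -0.03597197  0.0585    ]
clear [ 0.51485224 -0.09520417  0.059     ]
rock [0.49571623 0.02326023 0.05      ]
celltop [ 0.57009776 -0.06095608  0.086     ]
fl [0.43910435 0.11034694 0.045     ]
fr [ 0.47897103 -0.13645389  0.045     ]
```

>>> {"api": "apply_moves", "payload": {"plan": [{"x": 0.25, "y": -0.2, "z": 0, "spin": 0, "fingers": -1}, {"x": 0.5, "y": -0.4, "z": 0, "spin": 0, "fingers": -1}, {"x": 0.75, "y": -0.65, "z": 0, "spin": 0, "fingers": -1}, {"x": 0.75, "y": -0.65, "z": 0, "spin": 0, "fingers": -1}]}}

```text
time: 0.6
position: [0.3279, -0.3337, 0.2141]
orientation: [-0.001, 0.975, 0.223, 0.0]
force: [0.8, -1.0, 0.4]
grip_width: 0.586
grip_force: 0.0
```

>>> {"api": "apply_moves", "payload": {"plan": [{"x": 0.25, "y": -0.2, "z": 0, "spin": 0, "fingers": -1}, {"x": 0.5, "y": -0.4, "z": 0, "spin": 0, "fingers": -1}, {"x": 0.75, "y": -0.65, "z": 0, "spin": 0, "fingers": -1}, {"x": 0.75, "y": -0.65, "z": 0, "spin": 0, "fingers": -1}]}}

```text
time: 1.1
position: [0.4071, -0.1527, 0.2145]
orientation: [-0.0, 0.975, 0.223, -0.0]
force: [-0.9, -0.7, -0.3]
grip_width: 0.151
grip_force: 0.0
```

>>> {"api": "apply_moves", "payload": {"plan": [{"x": 0.25, "y": -0.2, "z": 0, "spin": 0.2, "fingers": -1}, {"x": 0.5, "y": -0.4, "z": 0, "spin": 0.4, "fingers": -1}, {"x": 0.75, "y": -0.65, "z": 0, "spin": 0.55, "fingers": -1}, {"x": 0.75, "y": -0.65, "z": 0, "spin": 0.55, "fingers": -1}, {"x": 0.75, "y": -0.65, "z": 0, "spin": 0.55, "fingers": -1}, {"x": 0.75, "y": -0.65, "z": 0, "spin": 0.55, "fingers": -1}]}}

```text
time: 1.85
position: [0.4857, 0.0252, 0.2145]
orientation: [0.0, 0.997, 0.078, -0.0]
force: [0.3, -0.2, -0.1]
grip_width: 0.002
grip_force: 0.0
```

```bash
python3 - <<'E'
from h import *
c=snap('wrist','w1');s=r.sense()
print(c['origin'],s['time'],s['position'],s['orientation'],s['force'],s['grip_width'])
from fit import M
E
python3 -c "
import cv2;A=cv2.imread('pics/w1.png');cv2.imwrite('pics/w1b.png',cv2.resize(A,None,fx=1.5,fy=1.5,interpolation=cv2.INTER_CUBIC))"
```

```text
[0.55837078 0.03619213 0.38338548] 1.9 [0.48563612 0.02527713 0.21453258] [ 2.16614762e-04  9.96982040e-01  7.76321615e-02 -1.15170859e-04] [-0.47391293 -0.77846251 -0.7213262 ] 0.0006826047856111885
```

View pics/w1b.png

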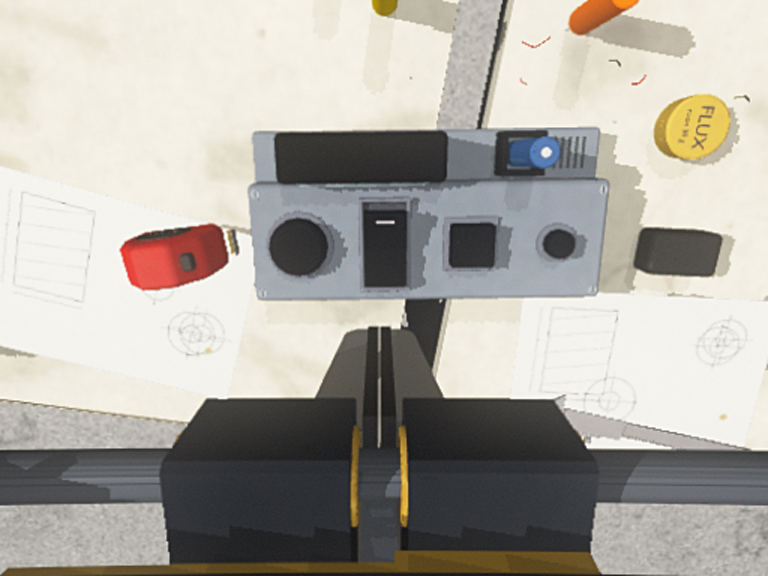

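The wrist view (×1.5) shows the large round button at (299,245), the rocker at (385,245) with its white line at (385,222) on the far, raised half, the square key at (472,244), and the small button (avoid) at (559,243). The blue cell is at (545,153), with the orange and yellow ones well away. I'll refine the pose from this view.

```bash
cat > st.py <<'E'
from fit import *
t=load('top0');w=load('w1')
cr=lambda x,y:np.array([185+(x+.5)/4.7-.5,165+(y+.5)/4.7-.5])
cw=lambda x,y:np.array([(x+.5)/1.5-.5,(y+.5)/1.5-.5])
T=[('test',cr(150,266)),('key',cr(391,222)),('clear',cr(511,199)),('rock',cr(273,248)),('celltop',cr(438,72)),('fl',cr(98,362)),('fr',cr(587,273))]
V=[('test',cw(299,245)),('key',cw(472,244.5)),('clear',cw(559,243)),('celltop',cw(546,152)),('fl',cw(258,298)),('fr',cw(601,296)),('rock',cw(386,245.5))]
M['rt']=(2,30,65)
o=[(w,*a) for a in V]; o2=o+[(t,*a) for a in T]
E
python3 - <<'E'
from st import *
for q in(o,o2):
    p,res,W=fit(q);print(p,np.round(res,1).tolist())
    for n in('rt','key','test'):print(n,W(n))
print(cw(385,222), proj(w,W('rt')))
s=r.sense();q=s['orientation'];R=Ro.from_quat([*q[1:],q[0]]).as_matrix();print(R.round(3))
for n in('rt','key','test'):print(n,R.T@(W(n)-s['position'])/.2)
E
```

```text
[ 0.51954029 -0.00456013  0.16698439] [[-1.5, 0.7], [1.4, -0.2], [3.2, 0.2], [0.8, -0.3], [-2.1, 1.2], [-0.4, 0.2], [-0.5, -1.8]]
rt [0.51652619 0.02535501 0.065     ]
key [ 0.50677695 -0.03713461  0.0585    ]
test [0.48683181 0.08119625 0.059     ]
[ 0.5194465  -0.00400175  0.16556795] [[-2.1, 0.6], [0.8, -0.2], [2.6, 0.3], [0.2, -0.2], [-2.8, 1.0], [-1.1, 0.4], [-1.1, -1.9], [0.3, -0.3], [0.6, -0.7], [0.7, -0.7], [0.0, -0.9], [1.2, 0.8], [-0.1, 0.7], [2.3, -0.8]]
rt [0.51647477 0.02591762 0.065     ]
key [ 0.50663703 -0.03655812  0.0585    ]
test [0.48685952 0.08180087 0.059     ]
[256.5        147.83333333] [[256.14921637 144.37678815]]
[[ 0.988  0.155 -0.   ]
 [ 0.155 -0.988 -0.   ]
 [-0.     0.    -1.   ]]
rt [0.15302729 0.02039502 0.74763115]
key [0.05608514 0.32138079 0.7802813 ]
test [ 0.04999621 -0.27858723  0.77753449]
```

>>> {"api": "apply_moves", "payload": {"plan": [{"x": 0.15, "y": 0.02, "z": 0, "spin": 0, "fingers": -1}, {"x": 0.15, "y": 0.02, "z": 0.25, "spin": 0, "fingers": -1}, {"x": 0.15, "y": 0.02, "z": 0.5, "spin": 0, "fingers": -1}, {"x": 0.15, "y": 0.02, "z": 0.66, "spin": 0, "fingers": -1}, {"x": 0.15, "y": 0.02, "z": 0.66, "spin": 0, "fingers": -1}, {"x": 0.15, "y": 0.02, "z": 0.66, "spin": 0, "fingers": -1}]}}

```text
time: 2.65
position: [0.5172, 0.0269, 0.0843]
orientation: [0.0, 0.997, 0.078, 0.001]
force: [-0.1, 0.2, 0.2]
grip_width: 0.007
grip_force: 0.0
```

Run:
```python
from h import *
c=snap('wrist','w2');s=r.sense();print(s['position'],s['force'])
A=cv2.imread('pics/w2.png');cv2.imwrite('pics/w2b.png',cv2.resize(A[60:330,60:450],None,fx=2,fy=2,interpolation=cv2.INTER_CUBIC))
```

```text
[0.51762792 0.02700781 0.08476382] [0.05461431 0.33499704 0.04774798]
```

View pics/w2b.png

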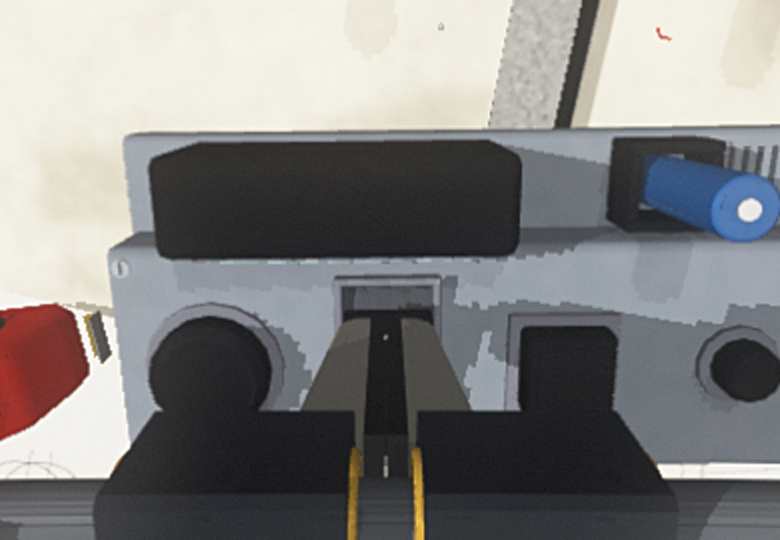

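The fingertips are centred over the rocker (finger line x≈386, bezel 333–441), with the tip just short of its far edge (row 312). Now pressing gradually.

>>> {"api": "apply_moves", "payload": {"plan": [{"x": 0, "y": 0, "z": 0.03, "spin": 0, "fingers": -1}, {"x": 0, "y": 0, "z": 0.06, "spin": 0, "fingers": -1}, {"x": 0, "y": 0, "z": 0.08, "spin": 0, "fingers": -1}, {"x": 0, "y": 0, "z": 0.1, "spin": 0, "fingers": -1}, {"x": 0, "y": 0, "z": 0.11, "spin": 0, "fingers": -1}, {"x": 0, "y": 0, "z": 0.12, "spin": 0, "fingers": -1}, {"x": 0, "y": 0, "z": 0.13, "spin": 0, "fingers": -1}, {"x": 0, "y": 0, "z": 0.13, "spin": 0, "fingers": -1}]}}

```text
time: 3.7
position: [0.5166, 0.0277, 0.0582]
orientation: [0.0, 0.997, 0.079, 0.0]
force: [-2.7, 0.2, 13.9]
grip_width: 0.003
grip_force: 6.5
```

>>> {"api": "apply_moves", "payload": {"plan": [{"x": 0, "y": 0, "z": 0.01, "spin": 0, "fingers": -1}, {"x": 0, "y": 0, "z": 0.01, "spin": 0, "fingers": -1}]}}

```text
time: 3.95
position: [0.5167, 0.0277, 0.0579]
orientation: [0.0, 0.997, 0.079, 0.0]
force: [-7.6, 1.7, 26.1]
grip_width: 0.005
grip_force: 13.2
```

>>> {"api": "apply_moves", "payload": {"plan": [{"x": 0, "y": 0, "z": -0.1, "spin": 0, "fingers": -1}, {"x": 0, "y": 0, "z": -0.25, "spin": 0, "fingers": -1}, {"x": -0.1, "y": 0.3, "z": -0.25, "spin": 0, "fingers": -1}, {"x": -0.1, "y": 0.3, "z": -0.25, "spin": 0, "fingers": -1}, {"x": -0.1, "y": 0.3, "z": -0.25, "spin": 0, "fingers": -1}]}}

```text
time: 4.58
position: [0.5046, -0.0342, 0.1037]
orientation: [-0.001, 0.997, 0.078, -0.001]
force: [0.6, 0.5, 0.2]
grip_width: 0.004
grip_force: 0.0
```

Run:
```python
from st import *
c=snap('wrist','w3');s=r.sense();print(s['time'],s['position'],s['force'])
p,res,W=fit(o2)
q=s['orientation'];R=Ro.from_quat([*q[1:],q[0]]).as_matrix()
for n in('key','test'):print(n,R.T@(W(n)-s['position'])/.2)
A=cv2.imread('pics/w3.png');cv2.imwrite('pics/w3b.png',cv2.resize(A[60:330,60:450],None,fx=2,fy=2,interpolation=cv2.INTER_CUBIC))
```

```text
4.625 [ 0.50478098 -0.03367242  0.10367775] [ 0.33204898 -0.00275759 -0.00466983]
key [0.00737123 0.01601185 0.22585242]
test [ 0.00284129 -0.58397389  0.22416607]
```

View pics/w3b.png

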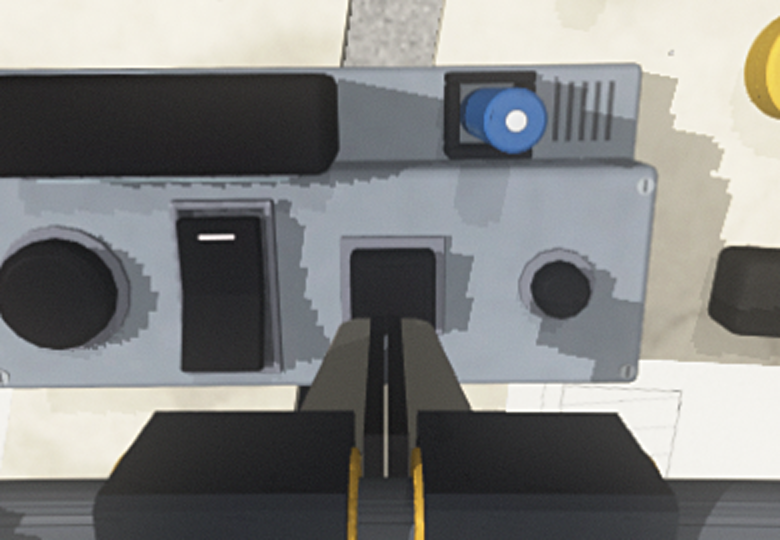

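The rocker has tipped over: its near half is now raised, and its white line is at (216,237). The fingers are over the square key, whose centre is ~(392,290). Now press it.

>>> {"api": "apply_moves", "payload": {"plan": [{"x": 0.01, "y": 0.015, "z": 0.1, "spin": 0, "fingers": -1}, {"x": 0.01, "y": 0.015, "z": 0.18, "spin": 0, "fingers": -1}, {"x": 0.01, "y": 0.015, "z": 0.22, "spin": 0, "fingers": -1}, {"x": 0.01, "y": 0.015, "z": 0.235, "spin": 0, "fingers": -1}, {"x": 0.01, "y": 0.015, "z": 0.25, "spin": 0, "fingers": -1}, {"x": 0.01, "y": 0.015, "z": 0.26, "spin": 0, "fingers": -1}, {"x": 0.01, "y": 0.015, "z": 0.27, "spin": 0, "fingers": -1}, {"x": 0.01, "y": 0.015, "z": 0.27, "spin": 0, "fingers": -1}]}}

```text
time: 5.62
position: [0.5085, -0.0371, 0.0513]
orientation: [-0.0, 0.997, 0.079, 0.0]
force: [-3.1, 2.2, 8.1]
grip_width: 0.004
grip_force: 3.6
```

>>> {"api": "apply_moves", "payload": {"plan": [{"x": 0, "y": 0, "z": 0.01, "spin": 0, "fingers": -1}, {"x": 0, "y": 0, "z": 0.01, "spin": 0, "fingers": -1}, {"x": 0, "y": 0, "z": 0.01, "spin": 0, "fingers": -1}]}}

```text
time: 6.0
position: [0.5087, -0.0372, 0.0512]
orientation: [0.0, 0.997, 0.079, 0.0]
force: [-9.3, 4.2, 22.0]
grip_width: 0.007
grip_force: 11.0
```

The key has bottomed: the force rose with no travel at 51 mm. Lift and go over the large button.

>>> {"api": "apply_moves", "payload": {"plan": [{"x": 0, "y": 0, "z": -0.1, "spin": 0, "fingers": -1}, {"x": 0, "y": 0, "z": -0.28, "spin": 0, "fingers": -1}, {"x": 0, "y": -0.3, "z": -0.28, "spin": 0, "fingers": -1}, {"x": -0.01, "y": -0.6, "z": -0.28, "spin": 0, "fingers": -1}, {"x": -0.01, "y": -0.6, "z": -0.28, "spin": 0, "fingers": -1}, {"x": -0.01, "y": -0.6, "z": -0.28, "spin": 0, "fingers": -1}]}}

```text
time: 6.75
position: [0.4877, 0.0805, 0.1046]
orientation: [0.0, 0.997, 0.079, 0.0]
force: [0.1, 0.0, 0.5]
grip_width: 0.004
grip_force: 0.0
```

Run:
```python
from st import *
c=snap('wrist','w4');s=r.sense();print(s['time'],s['position'],s['force'])
p,res,W=fit(o2)
q=s['orientation'];R=Ro.from_quat([*q[1:],q[0]]).as_matrix()
for n in('key','test'):print(n,R.T@(W(n)-s['position'])/.2)
A=cv2.imread('pics/w4.png');cv2.imwrite('pics/w4b.png',cv2.resize(A[60:330,120:510],None,fx=2,fy=2,interpolation=cv2.INTER_CUBIC))
```

```text
6.8 [0.48784473 0.08001409 0.1046187 ] [ 0.41581579  0.28023163 -0.14884447]
key [0.00151793 0.59020639 0.23104816]
test [-0.00361944 -0.0097695   0.22808374]
```

View pics/w4b.png

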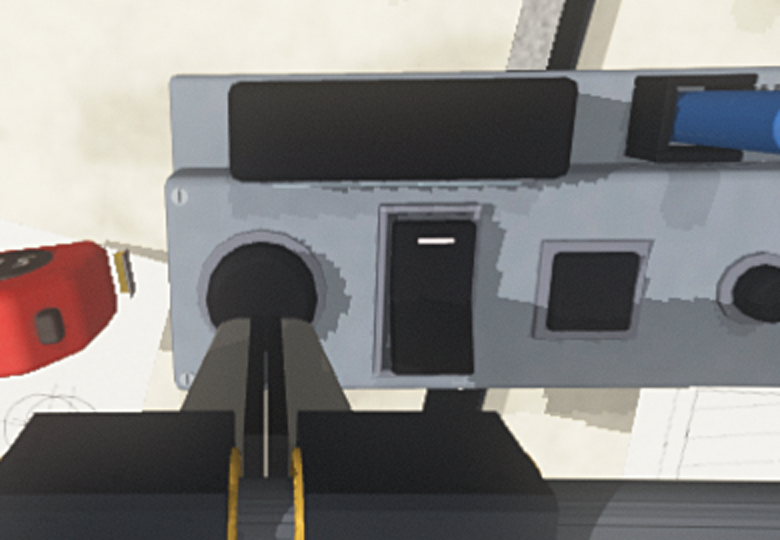

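The square key now sits low in its collar (594,290) and the fingers are over the large button (262,285). Press and hold.

>>> {"api": "apply_moves", "payload": {"plan": [{"x": 0, "y": -0.01, "z": 0.1, "spin": 0, "fingers": -1}, {"x": 0, "y": -0.01, "z": 0.18, "spin": 0, "fingers": -1}, {"x": 0, "y": -0.01, "z": 0.22, "spin": 0, "fingers": -1}, {"x": 0, "y": -0.01, "z": 0.24, "spin": 0, "fingers": -1}, {"x": 0, "y": -0.01, "z": 0.25, "spin": 0, "fingers": -1}, {"x": 0, "y": -0.01, "z": 0.26, "spin": 0, "fingers": -1}, {"x": 0, "y": -0.01, "z": 0.27, "spin": 0, "fingers": -1}, {"x": 0, "y": -0.01, "z": 0.27, "spin": 0, "fingers": -1}]}}

```text
time: 7.8
position: [0.4874, 0.0827, 0.0521]
orientation: [0.0, 0.997, 0.079, 0.0]
force: [-6.1, -2.8, 12.1]
grip_width: 0.005
grip_force: 6.3
```

>>> {"api": "apply_moves", "payload": {"plan": [{"x": 0, "y": 0, "z": 0.005, "spin": 0, "fingers": -1}, {"x": 0, "y": 0, "z": 0.005, "spin": 0, "fingers": -1}, {"x": 0, "y": 0, "z": 0.005, "spin": 0, "fingers": -1}, {"x": 0, "y": 0, "z": 0.005, "spin": 0, "fingers": -1}]}}

```text
time: 8.3
position: [0.4875, 0.0827, 0.052]
orientation: [0.0, 0.997, 0.079, 0.0]
force: [-8.6, -2.0, 19.5]
grip_width: 0.006
grip_force: 9.8
```

The button has bottomed at 52 mm with about 19 N, so I'll hand in while holding.

Run:
```python
from h import *
s=r.sense();print(s['time'],s['position'],s['force']);print(r.close_job())
```

```text
8.3 [0.48748674 0.08272837 0.05195227] [-8.57040882 -1.96944871 19.51783029]
the job is handed in; nothing more can be done
None
```

I handed the job in with the rocker tipped on, the square key pressed in and the large button held fully down at about 19 N. The fingers never went near the small button, cell or bystanders, but no verdict came back.

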